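# Crimp a headspace vial in the bench press

### The job

Crimp the vial that stands alone on the bench: stand it in the round nest of the loose aluminium carrier, slide the carrier along the press's guide, under its lips and head, right up to the back stop, then push the side lever all the way down and let it spring back up. After that draw the carrier out again and set it flat on the bench, clear of the press, with the vial still standing in it. Keep the vial upright all the time, and do not shift or knock over the beaker or the brown bottle near the front of the bench.

Things in the scene. Friction and masses are not known exactly. Their poses are not given: they have to be found in the camera images.
- vial: the one to crimp: a capped 20 ml glass headspace vial, 23 mm diameter, 72 mm tall, 24 g, standing by itself on the bench right of the press (other vials are in a rack at the far left); origin at the centre of its underside, z along it
- carrier: loose bare-aluminium vial carrier, 0.22 kg, flat on the bench left of the press: a plate 8 mm thick, 60 mm wide (y), from x = -115 (tail) to +22 mm (nose, corners rounded), with a round nest for the vial near the nose and an upright grip tab near the tail. Origin on the nest's axis at the plate's underside, +x to the nose
- carrier_nest (a point): centre of the nest's mouth, 26 mm over the carrier's underside, straight above its origin. The nest is a collar of 37 mm outer diameter on the plate, bore 27 mm (30 mm in the top 4 mm), 18 mm deep; the vial's foot stands in it on the plate's upper face, 8 mm over the underside
- carrier_tab (a point): middle of the grip tab's top edge, 100 mm behind the nest's axis. The tab is an upright plate, 10 mm thick along the carrier's x, 30 mm wide along y, from the plate (8 mm) up to 53 mm over the underside
- press: grey bench-top crimping press, fixed. Origin at bench height on the head's axis (where the nest belongs); x points into the press, its mouth looks along -x. Floor of the guide at z = 10 mm. Channel from x = -55 to +22 mm: 63 mm wide, with lips over its sides (underside z = 20, top 26 mm, 45 mm free between them for collar and tab). At x = +22 mm the back stop, which the nose meets
- guide_mouth (a point): middle of the guide's front edge on its floor, x = -90, z = 10 mm of the press. From here to x = -55 mm the floor is an open apron without lips, between side guides that narrow from 78 to 63 mm apart (22 mm high): set the carrier's nose on it and slide in
- head_front (a point): lower front edge of the overhanging head, x = -27, z = 138 mm of the press; the head is 60 mm wide, its top at 192 mm. Under it hangs the crimping cup (42 mm outside, 32 mm bore), rim at z = 105 mm when raised; it comes down 26 mm over the vial's cap
- press_lever (a joint): lever on the press's -y side, rad: 0 raised (at rest, spring-returned), 0.91 fully down on its stop. It needs about 5 to 9 N at the grip and drives the crimping cup down
- lever_grip (a point): middle of the lever's black grip, a bar 20 mm thick, 66 mm long along the press's y. It moves on a circle of 135 mm radius in the press's x-z plane about the pivot at x = +12, z = 168 mm of the press: at rest 40 deg above level (x = -91, y = -142, z = 255 mm), fully down 12 deg below level (x = -120, z = 140 mm)
- beaker: bystander: glass beaker between the press and the lone vial, 45 mm diameter, 56 mm tall; origin at the centre of its underside
- bottle: bystander: brown reagent bottle with blue cap, near the front left of the bench (not the one behind the monitor), 56 mm diameter, 112 mm tall; origin at the centre of its underside
Not all that is in view belongs to the job. Leave any turquoise look-alike of the vial alone.

How it is judged:
By the outcome, as a careful person would: the job done as asked, in the order asked, and still so for the second after the job is handed in, with the robot touching nothing.
It also fails if it takes over 72 s, if anything falls off the work surface, if the arm or the gripper's body presses on something with over 40 N, if the wrist force passes 120 N, or if a joint passes its speed limit or range.

### The arm

A 6-joint arm with a two-finger parallel gripper is mounted at the origin on a cart in front of the work surface, level with it; the furniture and walls round the work are solid. World frame = base frame: x ahead of the robot, y to its left, z up, the work surface at z = 0. Lengths are in m, angles in rad, forces in N, time in s.
With the tool pointing down it reaches from about 0.225 to 0.875 m from the base axis. Payload 3.4 kg.
Tool frame: the origin (TCP) lies at the very end of the fingers, on their centre line; the grasp point (between the pads) lies 19 mm behind it; z points along the fingers, x is the direction in which the jaws open and shut, and the axes are right-handed (so a half turn about z gives the same grasp; the last joint's range is limited). The gripper opens to 85 mm and grips with 20 to 120 N. Pads are 22 mm wide; open, the fingers measure 114 mm over their backs; the gripper's body (76 mm by 85 mm) begins 54 mm behind the grasp point. The pads swing forward as they close: fully open they stand 13 mm farther back than shut.
Start: joints at [-1.451, 0.276, 1.505, -0, 1.361, -0.121], TCP at [0.137, -0.558, 0.231] pointing down, gripper open.
Joint ranges: [-2.89, 2.89], [-0.75, 2.08], [0.22, 2.7], [-1.18, 4.32], [0.11, 2.71], [-2.7, 2.7]. Speed limits (rad/s): [2.57, 2.57, 3.14, 3.14, 3.14, 3.14].

### API

Orientations are given as a unit quaternion [w, x, y, z].
In Python, from rig import manip gives the robot as it stands.
- The arm moves only by the tool carry_out, never from a script. Its argument "series" is a list of rows, each a list of 2 entries, a list of its own where there are three numbers: the shift along the tool's x, y, z in mm, then the turn about the tool's z in degrees. A call has 1 to 10 rows; each row shifts and turns the pose as measured when the row begins, along the tool's axes as they then stand; what a row does not reach is not made up. A row lasts 1/12 s, in which the tool goes at most 41.7 mm and 7.16 degrees, less where a joint would pass 70% of its speed; a pose out of reach is approached as far as the arm can. A call is refused whole if a number of a shift passes 41.7 or a number of a turn 7.16, either way. A call with a gripper value outside its range is refused whole. "fingers" is the finger opening in mm, from 0 to 85.4, set as the call begins (left out, the last holds). The fingers move at their own pace and stop on an object; "squeeze" is the grip in N (left out, the last holds). Time passes only in rows, so rows that do not move let the fingers close. It gives the time, the measured TCP pose, the force and the opening at its end, in the units of the state.
- manip.get_state(): the state, without advancing time (a new reading comes with each control period).
- manip.get_image(name): name is "scene" or "top"; returns a dict with "frame" (480x640x3 uint8, blue, green, red), "K" (3x3 intrinsics, pixels), "rvec" (rotation vector, rad) and "tvec" (3), from world to camera coordinates, as OpenCV has them. Camera axes: x right, y down, z forward; pixel columns grow to the right and rows downward; lengths in m; the calibration is good to about 2 mm. A picture is of the moment at which its call begins. There is no depth.
- manip.sign_off(): hands the job in, once; it reports no verdict.
The state is a dict: "clock": time; "qpos": joint angles; "qd": joint speeds; "effort": joint torques, N m; "position": TCP position; "ee_rot": TCP orientation; "contact_force": force on the tool from outside, world axes, zero at the start; "moment": the same for the moment, N m; "width": finger opening in m.
Only numpy, scipy, OpenCV 4.12 (cv2) and the standard library are available. Lean on these libraries where they do the work, as an engineer would, in place of code of your own. Each camera call takes 0.05 s, during which the arm holds its last target. There are 200 camera calls.

## Working session

There is one attempt and no reset: what is moved stays moved. The work goes in short steps, Python scripts to look and compute and a tool call to move; the robot and the scene stay as the last step left them, time stands still between calls to the robot, and variables do not carry over. Pictures are saved under pics/ and viewed, about 8 in all and at most 12, crops included, and the job is handed in when it is done.

Besides the shell and the picture viewer there is one more tool, called after "Emit:" as name(argument=value, ...) on one line, values as JSON. carry_out: Moves the arm, as the interface text tells. Its arguments: {"type":"object","properties":{"series":{"type":"array","items":{"type":"array"}},"fingers":{"type":"number"},"squeeze":{"type":"number"}},"required":["series"]}

```bash
mkdir -p pics; ls
cat > h.py <<'E'
import numpy as np, cv2
from scipy.spatial.transform import Rotation as R
from rig import manip
def shot(n,f):
    d=manip.get_image(n); cv2.imwrite(f,d["frame"])
    np.savez(f+".npz",K=d["K"],r=d["rvec"],t=d["tvec"]); return d
def cal(f):
    z=np.load(f+".npz"); return z["K"],z["r"],z["t"]
def ray(f,uv,z):
    K,r,t=cal(f); Rm=cv2.Rodrigues(r)[0]; c=-Rm.T@t.ravel()
    d=Rm.T@np.linalg.inv(K)@np.array([uv[0],uv[1],1.]); return c+d*(z-c[2])/d[2]
def proj(f,P):
    K,r,t=cal(f); return cv2.projectPoints(np.array(P,float).reshape(-1,1,3),r,t,K,None)[0][:,0]
def st():
    s=manip.get_state(); q=s["ee_rot"]; m=R.from_quat([q[1],q[2],q[3],q[0]]).as_matrix()
    print(s["clock"],np.round(s["position"],4),"w",s["width"],"F",np.round(s["contact_force"],1)); print(np.round(m,3).tolist(),np.round(s["qpos"],3)); return s,m
E
python3 - <<'E'
from h import *
st()
for n in("scene","top"):
    d=shot(n,f"pics/{n}0.png"); Rm=cv2.Rodrigues(d["rvec"])[0]; print(n,-Rm.T@d["tvec"].ravel(),Rm[2],d["K"][0,0])
E
```

```text
pics
0.0 [ 0.1371 -0.5579  0.2305] w 0.08542237107515953 F [ 0.1 -0.7  0.7]
[[0.238, -0.971, -0.0], [-0.971, -0.238, 0.002], [-0.002, -0.0, -1.0]] [-1.451  0.277  1.506  0.     1.361 -0.121]
scene [-0.23100952 -0.46387001  0.80961381] [ 0.70835601  0.40649887 -0.57705323] 458.56964540147385
top [0.37810623 0.00406772 1.43437808] [ 0.14548821 -0.00361844 -0.98935337] 500.61392259749243
```

View pics/scene0.png

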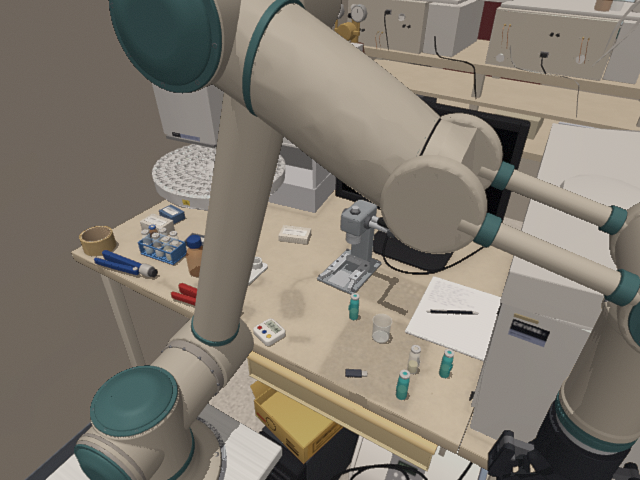

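View pics/top0.png

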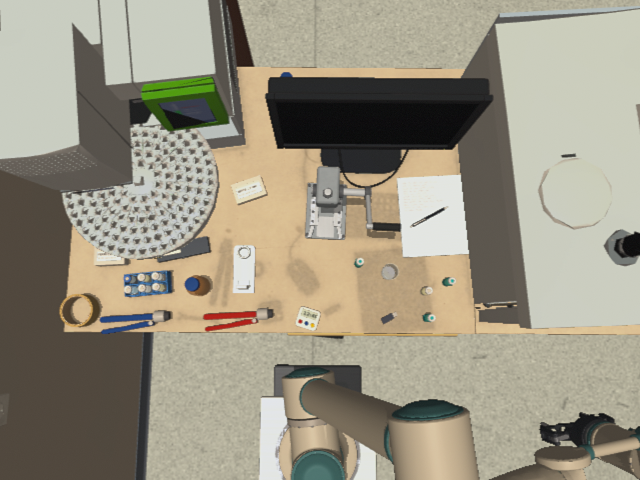

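Scene shows the press in the middle at (350,240) and the lone clear vial at (415,360). In the top view the carrier is at (243,268) with its nest up, the press at (327,205), the beaker at (389,271) and the vial at (427,290). I'll zoom in.

Run:
```python
from h import *
i=cv2.imread("pics/top0.png")
a=cv2.resize(i[160:300,225:405],None,fx=4.4,fy=4.2,interpolation=cv2.INTER_CUBIC)
a=cv2.resize(i[160:300,225:405],None,fx=4,fy=4,interpolation=cv2.INTER_CUBIC); 
cv2.imwrite("pics/ca.png",a)
b=cv2.resize(i[250:330,345:465],None,fx=5,fy=5,interpolation=cv2.INTER_CUBIC)
s=cv2.imread("pics/scene0.png")
c=cv2.resize(s[330:420,360:480],None,fx=2,fy=2,interpolation=cv2.INTER_CUBIC)
o=np.zeros((580,600,3),np.uint8); o[:400]=b; o[400:580,:240]=c
cv2.imwrite("pics/cb.png",o)
```

```text
(no output)
```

View pics/ca.png

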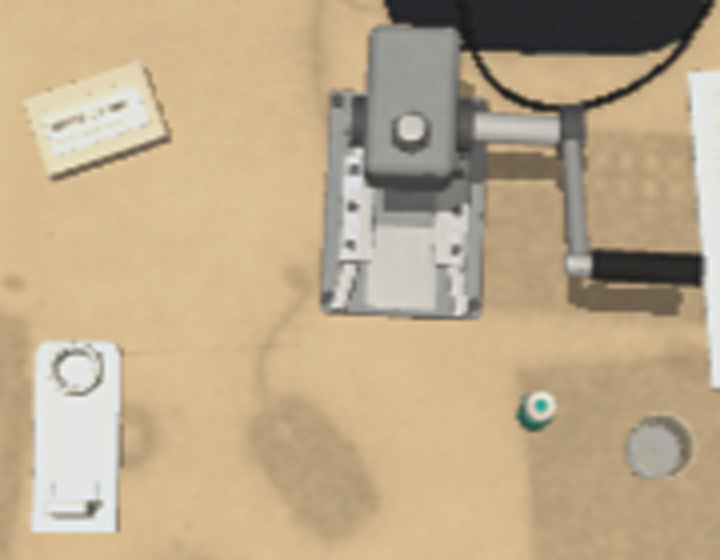

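View pics/cb.png

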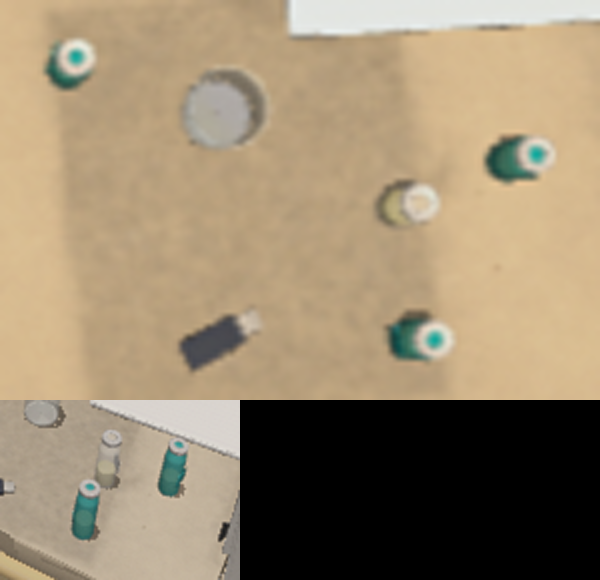

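```bash
cat >> h.py <<'E'
from scipy.optimize import least_squares
def pose(p,P):
    c,s=np.cos(p[2]),np.sin(p[2]); P=np.array(P,float)
    return np.c_[p[0]+c*P[:,0]-s*P[:,1],p[1]+s*P[:,0]+c*P[:,1],P[:,2]]
def fit(f,P,uv,p0):
    r=least_squares(lambda p:(proj(f,pose(p,P))-uv).ravel(),p0,loss="soft_l1"); return r.x,r.fun.reshape(-1,2)
E
python3 - <<'E'
from h import *
f="pics/top0.png"
A=lambda L,o=(225,160),k=4:(np.array(L,float)+.5)/k-.5+np.array(o)
mm=lambda L:np.array(L)/1000.
Pc=mm([[-115,30,8],[-115,-30,8],[0,0,26],[-20,30,8],[-20,-30,8]])
uc=A([[31,532],[118,532],[77,370],[36,388],[121,388]])
Pc=Pc[:3]; Pc=np.r_[Pc,mm([[22,0,8]])]; uc=np.r_[uc[:3],A([[79,341]])]
pc,rc=fit(f,Pc,uc,[.4,.25,0]); print("carrier",pc,np.degrees(pc[2]),rc.round(2).tolist())
Pp=mm([[-55,22.5,26],[-55,-22.5,26],[-90,39,22],[-90,-39,22],[-27,30,192],[-27,-30,192],[-91,-109,255]])
up=A([[369,261],[434,264],[345,307],[457,313],[368,178],[457,180],[590,265]])
pp,rp=fit(f,Pp,up,[.5,0,0]); print("press",pp,np.degrees(pp[2]),rp.round(2).tolist())
i=cv2.imread(f); k=4
a=cv2.resize(i[160:300,225:405],None,fx=4,fy=4,interpolation=cv2.INTER_CUBIC)
def dr(p,L,col,cl=True):
    q=(proj(f,pose(p,mm(L)))-[225,160]+.5)*4-.5; cv2.polylines(a,[q.astype(np.int32)],cl,col,1)
ci=lambda r,z,x=0:[[x+r*np.cos(t),r*np.sin(t),z] for t in np.linspace(0,6.28,40)]
dr(pc,[[-115,30,8],[-115,-30,8],[15,-30,8],[22,-20,8],[22,20,8],[15,30,8]],(0,0,255)); dr(pc,ci(18.5,26),(0,0,255));dr(pc,[[-105,15,53],[-95,15,53],[-95,-15,53],[-105,-15,53]],(0,0,255))
dr(pp,[[-55,22.5,26],[0,22.5,26]],(0,0,255));dr(pp,[[-55,-22.5,26],[0,-22.5,26]],(0,0,255))
dr(pp,[[-90,39,22],[-55,31.5,22]],(255,0,0));dr(pp,[[-90,-39,22],[-55,-31.5,22]],(255,0,0))
dr(pp,[[-90,30,10],[-90,-30,10]],(0,200,0));dr(pp,[[-27,30,192],[-27,-30,192]],(0,255,255));dr(pp,[[-27,30,138],[-27,-30,138]],(0,255,255))
dr(pp,[[-91,-109,255],[-91,-175,255]],(0,255,255))
cv2.imwrite("pics/ov.png",a)
B=lambda L:A(L,(345,250),5)
for n,z,c in(("vialtop",.072,(420,203)),("vialfoot",.0,(392,206)),("t1",.072,(76,57)),("t2",.072,(536,154)),("t3",.072,(434,340)),("beakerfoot",.0,(217,113)),("beakerrim",.056,(223,109))):
    print(n,ray(f,B([c])[0],z).round(4))
print("vial scene cap",ray("pics/scene0.png",((111+.5)/2-.5+360,(36+.5)/2-.5+330),.072).round(4), "foot", ray("pics/scene0.png",((106+.5)/2-.5+360,(82+.5)/2-.5+330),.0).round(4))
print("bottle",ray(f,(193,285),.112).round(4))
E
```

```text
carrier [ 5.51625405e-01  2.13212142e-01 -2.61361802e-04] -0.01497492818156713 [[0.33, 0.1], [-0.24, 0.23], [-0.36, -0.39], [0.27, 0.04]]
press [ 0.6835712  -0.02141508 -0.04696947] -2.691152616389646 [[0.81, 0.2], [0.29, 0.28], [0.38, 0.7], [-0.33, 0.65], [-1.21, -1.57], [0.16, -0.83], [-0.22, 0.06]]
vialtop [ 0.444  -0.2985  0.072 ]
vialfoot [ 0.4457 -0.2984  0.    ]
t1 [ 0.5225 -0.1122  0.072 ]
t2 [ 0.471  -0.3624  0.072 ]
t3 [ 0.3706 -0.3041  0.072 ]
beakerfoot [ 0.4983 -0.1991  0.    ]
beakerrim [ 0.4958 -0.1945  0.056 ]
vial scene cap [ 0.4429 -0.2996  0.072 ] foot [ 0.4433 -0.3037  0.    ]
bottle [0.452  0.3309 0.112 ]
```

View pics/ov.png

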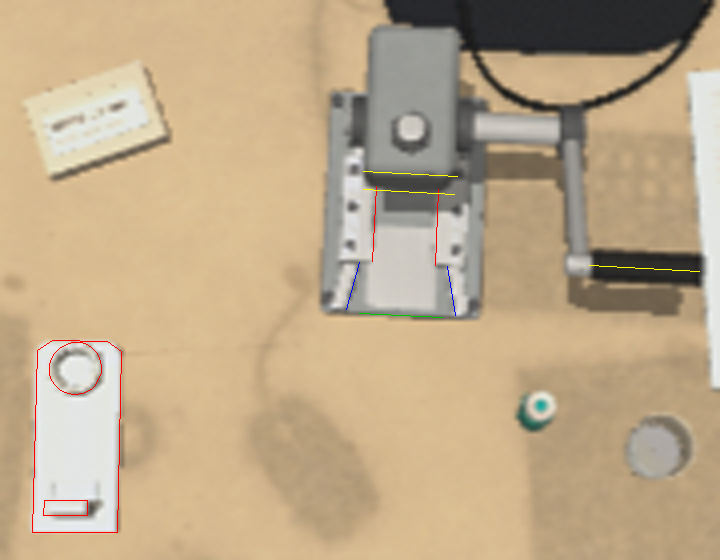

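The overlay matches the carrier (red, about (77,435)) and the press guide and lever grip (within about 1 px). The vial is near (0.444,-0.299). First I turn the tool so its x lies along world x.

Emit:
carry_out(series=[[[0,0,0],-7.1],[[0,0,0],-7.1],[[0,0,0],-7.1],[[0,0,0],-7.1],[[0,0,0],-7.1],[[0,0,0],-7.1],[[0,0,0],-7.1],[[0,0,0],-7.1],[[0,0,0],-7.1],[[0,0,0],-7.1]], fingers=44)

```text
clock: 0.93
position: [0.1366, -0.5544, 0.2249]
ee_rot: [-0.007, 0.999, -0.037, -0.001]
contact_force: [0.1, 0.5, -0.4]
width: 0.0441
```

Emit:
carry_out(series=[[[0,-10,0],-4.2],[[0,-25,0],0],[[0,-35,0],0],[[0,-35,0],0],[[0,-35,0],0],[[0,-35,0],0],[[0,-35,0],0],[[0,-25,0],0],[[0,-15,0],0],[[0,0,0],0]])

```text
clock: 1.77
position: [0.1343, -0.2908, 0.221]
ee_rot: [-0.012, 1.0, 0.003, -0.002]
contact_force: [1.5, 0.0, -0.2]
width: 0.0437
```

Emit:
carry_out(series=[[[15,0,0],0],[[30,0,0],0],[[40,0,0],0],[[40,0,0],0],[[40,0,0],0],[[40,0,0],0],[[40,0,0],0],[[30,0,0],0],[[15,0,0],0],[[0,0,0],0]])

```text
clock: 2.6
position: [0.4417, -0.297, 0.2164]
ee_rot: [-0.007, 1.0, 0.0, -0.001]
contact_force: [-0.1, -0.6, -0.1]
width: 0.0438
```

Run:
```python
from h import *
st()
```

```text
2.6 [ 0.4417 -0.297   0.2164] w 0.04384996694635539 F [-0.1 -0.6 -0.1]
[[1.0, 0.0, -0.001], [0.0, -1.0, 0.013], [-0.001, -0.013, -1.0]] [-0.729  0.225  1.613  0.01   1.313 -0.732]
```

Emit:
carry_out(series=[[[2,4,15],0],[[0,0,25],0],[[0,0,30],0],[[0,0,25],0],[[0,0,15],0],[[0,0,0],0]])

```text
clock: 3.1
position: [0.4454, -0.3052, 0.1009]
ee_rot: [-0.005, 1.0, 0.001, -0.0]
contact_force: [0.1, 0.2, 1.0]
width: 0.0438
```

Run:
```python
from h import *
st()
a=shot("top","pics/top1.png")["frame"]; b=shot("scene","pics/scene1.png")["frame"]
o=np.zeros((480,800,3),np.uint8)
o[:,:400]=cv2.resize(a[240:336,385:465],None,fx=5,fy=5,interpolation=cv2.INTER_CUBIC)
o[:,400:]=cv2.resize(b[300:420,365:465],None,fx=4,fy=4,interpolation=cv2.INTER_CUBIC)
cv2.imwrite("pics/c1.png",o)
```

```text
3.1 [ 0.4454 -0.3052  0.1009] w 0.04383128549788674 F [0.1 0.2 1. ]
[[1.0, 0.002, -0.001], [0.002, -1.0, 0.009], [-0.001, -0.009, -1.0]] [-0.734  0.333  1.772  0.007  1.043 -0.74 ]
```

View pics/c1.png

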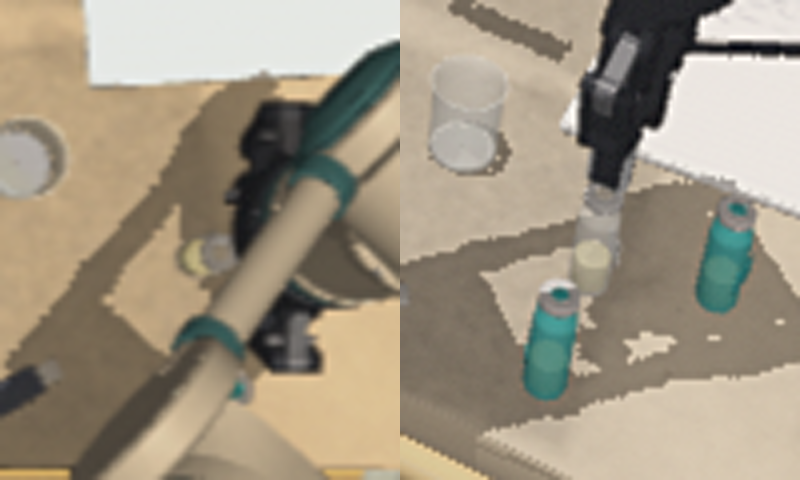

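Top and scene crops: the fingers hover beside and above the vial (cap near (215,250) in the left crop). They clear the turquoise vials. The y error is 6 mm.

Emit:
carry_out(series=[[[-1,-6,0],0],[[0,0,0],0],[[0,0,5],0]])

```text
clock: 3.45
position: [0.4479, -0.3029, 0.1029]
ee_rot: [-0.0, 1.0, 0.0, 0.005]
contact_force: [-0.1, -0.1, 0.0]
width: 0.0438
```

Emit:
carry_out(series=[[[0,0,0],0],[[0,0,0],0]])

```text
clock: 3.62
position: [0.4482, -0.3031, 0.104]
ee_rot: [0.001, 1.0, 0.001, 0.005]
contact_force: [0.5, 0.0, 0.1]
width: 0.0441
```

Emit:
carry_out(series=[[[0,0,0],0]])

```text
clock: 3.7
position: [0.4484, -0.3033, 0.1045]
ee_rot: [0.001, 1.0, 0.001, 0.006]
contact_force: [0.9, -0.1, 1.0]
width: 0.0442
```

Emit:
carry_out(series=[[[0,-4,10],0]])

```text
clock: 3.78
position: [0.4501, -0.3011, 0.0965]
ee_rot: [0.003, 1.0, 0.001, 0.008]
contact_force: [1.2, -0.6, -0.6]
width: 0.0438
```

Emit:
carry_out(series=[[[0,0,0],0]])

```text
clock: 3.87
position: [0.4492, -0.2998, 0.0954]
ee_rot: [0.002, 1.0, 0.001, 0.007]
contact_force: [-0.3, -0.1, -1.4]
width: 0.0437
```

Emit:
carry_out(series=[[[-6,0,0],0],[[0,0,10],0],[[0,0,0],0]])

```text
clock: 4.12
position: [0.4434, -0.3006, 0.0858]
ee_rot: [0.003, 1.0, 0.001, 0.008]
contact_force: [-0.9, 0.2, -1.3]
width: 0.0436
```

Emit:
carry_out(series=[[[0,0,15],0],[[0,0,0],0]])

```text
clock: 4.28
position: [0.4435, -0.3011, 0.0706]
ee_rot: [0.003, 1.0, 0.001, 0.008]
contact_force: [-1.4, 0.8, -0.1]
width: 0.0441
```

Emit:
carry_out(series=[[[0,-1,15],0],[[0,-1,15],0],[[0,0,10],0],[[0,0,3],0],[[0,0,0],0]])

```text
clock: 4.7
position: [0.4455, -0.3012, 0.0279]
ee_rot: [0.005, 1.0, 0.001, 0.009]
contact_force: [-0.1, 1.3, 0.4]
width: 0.044
```

Emit:
carry_out(series=[[[0,0,0],0],[[0,0,0],0],[[0,0,0],0],[[0,0,0],0],[[0,0,0],0],[[0,0,0],0]], fingers=15, squeeze=25)

```text
clock: 5.2
position: [0.4471, -0.3028, 0.0307]
ee_rot: [0.006, 1.0, 0.001, 0.011]
contact_force: [0.8, -0.4, 0.1]
width: 0.0224
```

Emit:
carry_out(series=[[[0,0,-10],0],[[0,0,-20],0],[[0,0,-25],0],[[0,0,-25],0],[[0,0,-15],0],[[0,-10,-5],0],[[0,-20,0],0],[[0,-30,0],0],[[0,-35,0],0],[[0,-35,0],0]])

```text
clock: 6.03
position: [0.446, -0.1723, 0.1384]
ee_rot: [0.009, 1.0, -0.004, 0.014]
contact_force: [0.1, -0.7, -0.2]
width: 0.0222
```

Emit:
carry_out(series=[[[0,-35,0],0],[[0,-35,0],0],[[0,-35,0],0],[[0,-35,0],0],[[0,-35,0],0],[[0,-35,0],0],[[0,-35,0],0],[[0,-35,0],0],[[0,-30,0],0],[[0,-25,0],0]])

```text
clock: 6.87
position: [0.4374, 0.1858, 0.133]
ee_rot: [0.007, 1.0, -0.005, 0.012]
contact_force: [0.3, -0.0, -0.3]
width: 0.0222
```

Emit:
carry_out(series=[[[15,-15,0],0],[[25,-8,0],0],[[30,-4,0],0],[[25,0,0],0],[[15,0,0],0],[[4,0,0],0],[[0,0,0],0]])

```text
clock: 7.45
position: [0.5449, 0.2243, 0.1329]
ee_rot: [0.005, 1.0, 0.001, 0.007]
contact_force: [-0.0, -0.5, -0.0]
width: 0.0222
```

Emit:
carry_out(series=[[[0,0,20],0],[[0,0,20],0],[[0,0,10],0],[[0,0,0],0]])

```text
clock: 7.78
position: [0.5405, 0.2241, 0.0822]
ee_rot: [0.005, 1.0, 0.001, 0.006]
contact_force: [0.3, -0.9, 0.2]
width: 0.0227
```

Run:
```python
from h import *
s,m=st()
a=shot("top","pics/top2.png")["frame"]; b=shot("scene","pics/scene2.png")["frame"]
p=s["position"]; print(proj("pics/top2.png",[p]),proj("pics/scene2.png",[p,[.5515,.213,.026]]))
o=np.zeros((560,800,3),np.uint8)
o[:,:400]=cv2.resize(a[220:332,200:280],None,fx=5,fy=5,interpolation=cv2.INTER_CUBIC)
o[:,400:]=cv2.resize(b[215:327,220:300],None,fx=5,fy=5,interpolation=cv2.INTER_CUBIC)
cv2.imwrite("pics/c2.png",o)
```

```text
7.7833 [0.5405 0.2241 0.0822] w 0.022665554552304797 F [ 0.3 -0.9  0.2]
[[1.0, 0.002, 0.011], [0.003, -1.0, -0.01], [0.011, 0.01, -1.0]] [ 0.282  0.406  1.706 -0.015  1.022  0.288]
[[236.40936098 253.24430355]] [[248.19122288 244.39203088]
 [255.39281423 260.03918998]]
```

View pics/c2.png

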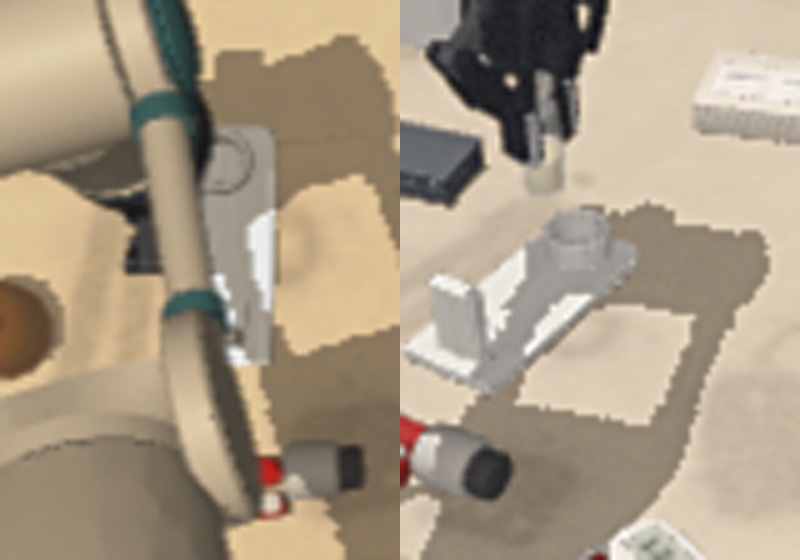

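Run:
```python
from h import *
s,m=st()
print("nest scene",ray("pics/scene2.png",(255.2,260.8),.026),"top",ray("pics/top0.png",(244.0+.1,252.1),.026))
b=s["position"]+m[:,2]*.0295
print("foot",b,proj("pics/scene2.png",[b]),"seen",248.6,(186.5)/5-.5+215)
# tab top corners in scene crop
g=lambda u,v:((u-400+.5)/5-.5+220,(v+.5)/5-.5+215)
for q in((430,279),(446,273),(482,298),(467,305)): print(ray("pics/scene2.png",g(*q),.053).round(4))
```

```text
7.8833 [0.5419 0.2244 0.084 ] w 0.02256001563781447 F [ 0.1  0.6 -0.4]
[[1.0, 0.003, 0.014], [0.003, -1.0, -0.01], [0.014, 0.01, -1.0]] [ 0.282  0.405  1.703 -0.015  1.023  0.288]
nest scene [0.54844968 0.21130258 0.026     ] top [0.55059734 0.21153281 0.026     ]
foot [0.54232675 0.22416354 0.05450299] [[249.38006798 252.22281937]] seen 248.6 251.8
[0.448  0.2279 0.053 ]
[0.4562 0.2241 0.053 ]
[0.4502 0.1948 0.053 ]
[0.4417 0.1977 0.053 ]
```

Left crop: collar visible at (225,160). Right crop: the nest mouth is at (578,231) and the vial foot at (545,188), so the foot is about 8 mm short in x and 13 mm too far in y.

Emit:
carry_out(series=[[[8,7,0],0],[[0,7,0],0],[[0,0,12],0],[[0,0,0],0]])

```text
clock: 8.22
position: [0.5532, 0.2091, 0.0766]
ee_rot: [0.004, 1.0, 0.002, 0.011]
contact_force: [-0.2, -0.3, -0.3]
width: 0.022
```

Run:
```python
from h import *
s,m=st()
b=s["position"]+m[:,2]*.0295; print(b)
f=shot("scene","pics/scene3.png")["frame"]; a=shot("top","pics/top3.png")["frame"]
print(proj("pics/scene3.png",[b,[.5497,.2114,.026]]))
o=np.zeros((480,800,3),np.uint8)
o[:,:480]=cv2.resize(f[225:285,225:285],None,fx=8,fy=8,interpolation=cv2.INTER_CUBIC)
o[:,480:]=cv2.resize(a[230:290,220:260],None,fx=8,fy=8,interpolation=cv2.INTER_CUBIC)
cv2.imwrite("pics/c3.png",o)
```

```text
8.2167 [0.5532 0.2091 0.0766] w 0.022047693059395877 F [-0.2 -0.3 -0.3]
[[1.0, 0.003, 0.022], [0.004, -1.0, -0.008], [0.022, 0.008, -1.0]] [ 0.252  0.415  1.707 -0.016  1.     0.257]
[0.55381716 0.20889287 0.0470994 ]
[[256.56420371 254.03387589]
 [255.44999274 260.55728225]]
```

View pics/c3.png

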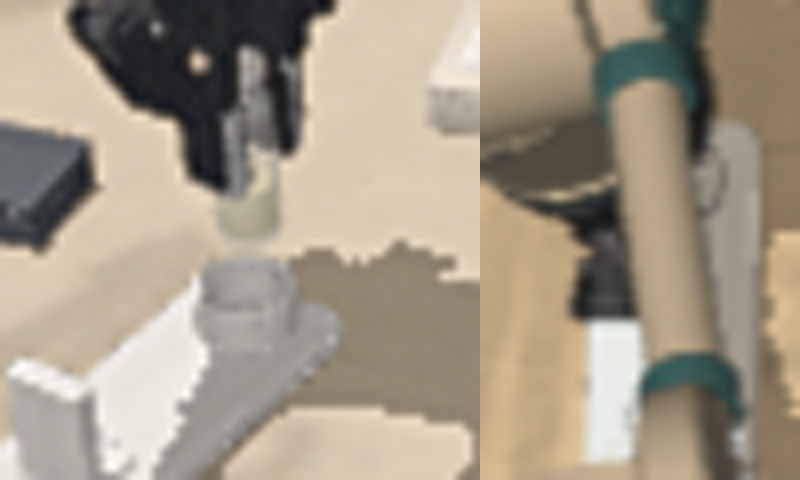

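The vial foot is at (249,229) and the nest mouth at (249,283) in the left crop, so they line up sideways. Now I check the depth direction.

Run:
```python
from h import *
for z in(.047,.049,.051): print(ray("pics/scene3.png",(255.7,253.2),z))
print(ray("pics/scene3.png",(255.7,260.2),.026)); st()
```

```text
[0.55572166 0.21338168 0.047     ]
[0.55365841 0.21160554 0.049     ]
[0.55159516 0.20982941 0.051     ]
[0.55136913 0.21182144 0.026     ]
8.3167 [0.5544 0.2097 0.0782] w 0.02217217872838092 F [-0.5 -0.1  0.7]
[[1.0, 0.003, 0.025], [0.004, -1.0, -0.007], [0.025, 0.007, -1.0]] [ 0.253  0.414  1.705 -0.016  1.001  0.257]
```

Emit:
carry_out(series=[[[-5,-1,0],0],[[0,0,8],0],[[0,0,8],0],[[0,0,0],0]])

```text
clock: 8.65
position: [0.5508, 0.2106, 0.0636]
ee_rot: [0.003, 1.0, 0.002, 0.015]
contact_force: [-0.5, 0.0, -1.0]
width: 0.0223
```

Emit:
carry_out(series=[[[-1,-1,10],0],[[-0.5,0,8],0],[[0,0,0],0]])

```text
clock: 8.9
position: [0.5494, 0.2118, 0.0433]
ee_rot: [0.003, 1.0, 0.002, 0.014]
contact_force: [-0.7, -0.4, -0.4]
width: 0.0224
```

Emit:
carry_out(series=[[[0,0,4],0],[[0,0,2],0]])

```text
clock: 9.07
position: [0.5495, 0.2119, 0.0364]
ee_rot: [0.003, 1.0, 0.002, 0.014]
contact_force: [-4.3, -0.1, 17.5]
width: 0.0223
```

Emit:
carry_out(series=[[[0,0,2],0]])

```text
clock: 9.15
position: [0.5497, 0.212, 0.0363]
ee_rot: [0.003, 1.0, 0.002, 0.014]
contact_force: [-6.7, -2.3, 32.2]
width: 0.0226
```

Emit:
carry_out(series=[[[0,0,-1],0],[[0,0,-0.5],0]])

```text
clock: 9.32
position: [0.5501, 0.2122, 0.0391]
ee_rot: [0.003, 1.0, 0.002, 0.015]
contact_force: [0.3, -0.6, 0.3]
width: 0.0223
```

Emit:
carry_out(series=[[[0,0,0],0],[[0,0,0],0],[[0,0,0],0],[[0,0,-8],0],[[0,0,-20],0],[[0,0,-30],0],[[0,0,-20],0],[[0,0,0],0]], fingers=44)

```text
clock: 9.98
position: [0.5463, 0.2122, 0.1183]
ee_rot: [0.004, 1.0, 0.002, 0.012]
contact_force: [0.9, 0.4, 0.4]
width: 0.0438
```

Run:
```python
from h import *
st()
f=shot("scene","pics/scene4.png")["frame"]
cv2.imwrite("pics/c4.png",cv2.resize(f[205:295,200:320],None,fx=6,fy=6,interpolation=cv2.INTER_CUBIC))
```

```text
9.9833 [0.5463 0.2122 0.1183] w 0.04377108990763514 F [0.9 0.4 0.4]
[[1.0, 0.004, 0.023], [0.004, -1.0, -0.008], [0.023, 0.008, -1.0]] [ 0.26   0.366  1.668 -0.015  1.087  0.263]
```

View pics/c4.png

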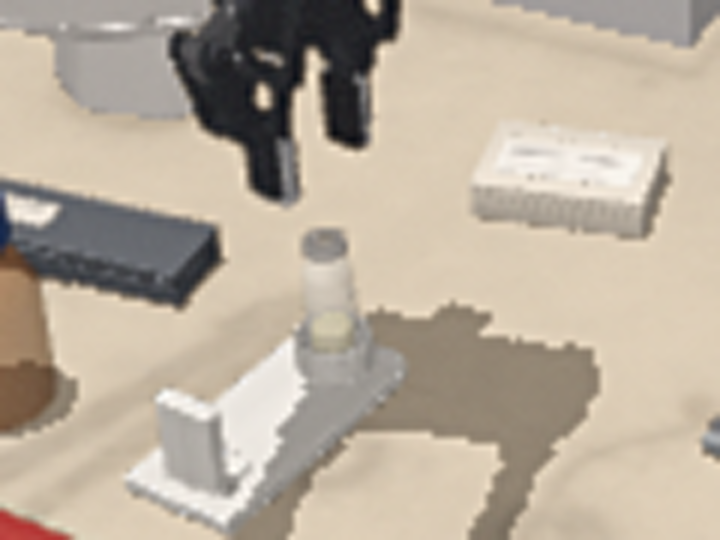

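The vial stands upright in the nest (crop (328,300)) and the tab is at (190,440). Next I go over the tab.

Emit:
carry_out(series=[[[-15,0,0],0],[[-25,0,0],0],[[-25,0,0],0],[[-20,0,0],0],[[-10,0,0],0],[[0,0,0],0]], fingers=40)

```text
clock: 10.53
position: [0.4453, 0.2101, 0.1093]
ee_rot: [0.005, 1.0, 0.001, 0.008]
contact_force: [-0.1, 0.0, -0.1]
width: 0.0396
```

Emit:
carry_out(series=[[[0,0,20],0],[[0,0,20],0],[[0,0,10],0],[[0,0,0],0]])

```text
clock: 10.87
position: [0.4501, 0.2103, 0.0575]
ee_rot: [0.005, 1.0, 0.002, 0.011]
contact_force: [-0.1, -0.7, -1.0]
width: 0.0402
```

Emit:
carry_out(series=[[[0,0,15],0],[[0,0,12],0],[[0,0,8],0],[[0,0,0],0]])

```text
clock: 11.2
position: [0.4562, 0.2105, 0.0211]
ee_rot: [0.004, 1.0, 0.001, 0.013]
contact_force: [0.1, 0.2, 0.9]
width: 0.0401
```

Emit:
carry_out(series=[[[-1,0,1],0],[[0,0,1],0],[[0,0,1],0],[[0,0,0],0],[[0,0,0],0],[[0,0,0],0]], fingers=3, squeeze=90)

```text
clock: 11.7
position: [0.4555, 0.2108, 0.0206]
ee_rot: [0.004, 1.0, 0.001, 0.013]
contact_force: [-0.2, -0.6, -1.3]
width: 0.0089
```

Emit:
carry_out(series=[[[0,0,-4],0],[[0,0,-6],0],[[-3,0,-5],0],[[-3,0,-2],1.3],[[0,0,0],1.3],[[0,0,0],0]])

```text
clock: 12.2
position: [0.4485, 0.2109, 0.0396]
ee_rot: [0.004, 1.0, -0.024, 0.013]
contact_force: [0.0, -0.4, -2.5]
width: 0.0086
```

Run:
```python
from h import *
st()
f=shot("scene","pics/scene5.png")["frame"]; 
cv2.imwrite("pics/c5.png",cv2.resize(f[195:320,195:395],None,fx=4,fy=4,interpolation=cv2.INTER_CUBIC))
```

```text
12.2 [0.4485 0.2109 0.0396] w 0.008613983108061047 F [ 0.  -0.4 -2.5]
[[0.999, -0.048, 0.026], [-0.047, -0.999, -0.008], [0.027, 0.007, -1.0]] [ 0.311  0.341  1.962 -0.021  0.816  0.373]
```

View pics/c5.png

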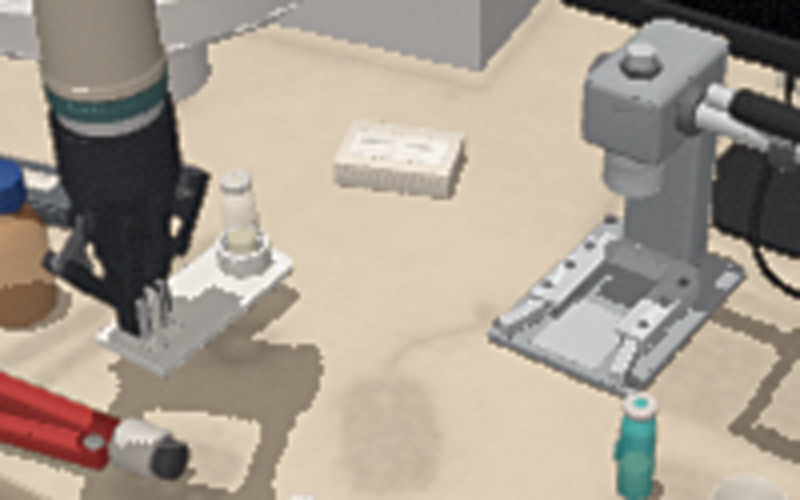

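Carrier is lifted level with the vial upright (crop (240,220)). The press base's front corners are at (490,337) and (628,392), so I use them to cross-check the centre line and yaw.

Run:
```python
from h import *
g=lambda u,v:((u+.5)/4-.5+195,(v+.5)/4-.5+195)
t=lambda u,v:((u+.5)/4-.5+225,(v+.5)/4-.5+160)
for n,f,a,b in(("scene","pics/scene5.png",g(490,337),g(628,392)),("top","pics/top0.png",t(321,312),t(481,318)),("topback","pics/top0.png",t(331,91),t(488,98))):
    A,B=ray(f,a,.008),ray(f,b,.008); d=A-B
    print(n,A.round(4),B.round(4),"mid",((A+B)/2).round(4),"yaw",np.degrees(np.arctan2(-d[0],d[1])).round(2),"len",np.hypot(*d[:2]).round(4))
print(pose([.6836,-.0214,-.047],[[-90,0,10],[-220,0,10]]*np.array([[.001]])))
```

```text
scene [0.5917 0.035  0.008 ] [ 0.5918 -0.0714  0.008 ] mid [ 0.5918 -0.0182  0.008 ] yaw 0.09 len 0.1063
top [0.5959 0.0403 0.008 ] [ 0.5923 -0.075   0.008 ] mid [ 0.5941 -0.0173  0.008 ] yaw -1.8 len 0.1154
topback [0.7597 0.0346 0.008 ] [ 0.7553 -0.0804  0.008 ] mid [ 0.7575 -0.0229  0.008 ] yaw -2.22 len 0.1151
[[ 0.59369939 -0.01717156  0.01      ]
 [ 0.46384295 -0.01106381  0.01      ]]
```

Emit:
carry_out(series=[[[0,8,0],-0.6],[[0,16,0],0],[[1,24,0],0],[[2,27,0],0],[[2,27,0],0],[[2,27,0],0],[[2,27,0],0],[[2,24,0],0],[[2,16,0],0],[[1,8,0],0]])

```text
clock: 13.08
position: [0.4564, 0.0006, 0.0404]
ee_rot: [0.003, 1.0, -0.014, 0.014]
contact_force: [1.1, -0.1, -2.2]
width: 0.009
```

Emit:
carry_out(series=[[[0,0,0],0],[[0,0,0],0]])

```text
clock: 13.25
position: [0.4567, -0.0009, 0.0403]
ee_rot: [0.003, 1.0, -0.016, 0.014]
contact_force: [0.5, 0.8, -2.3]
width: 0.009
```

Run:
```python
from h import *
st()
```

```text
13.25 [ 0.4567 -0.0009  0.0403] w 0.00899807029140651 F [ 0.5  0.8 -2.3]
[[0.999, -0.033, 0.028], [-0.033, -0.999, -0.007], [0.028, 0.006, -1.0]] [-0.152  0.289  2.048 -0.004  0.775 -0.117]
```

Emit:
carry_out(series=[[[0,6,0],0],[[0,5,0],0],[[10,0,0],0],[[15,0,0],0],[[10,0,0],0],[[0,0,0],0]])

```text
clock: 13.75
position: [0.4931, -0.01, 0.041]
ee_rot: [0.003, 1.0, -0.014, 0.014]
contact_force: [1.1, 0.8, -2.4]
width: 0.009
```

Emit:
carry_out(series=[[[0,0,4],0],[[0,0,3],0],[[0,0,1],0],[[0,0,0],0]])

```text
clock: 14.08
position: [0.4936, -0.0098, 0.0341]
ee_rot: [0.003, 1.0, -0.013, 0.014]
contact_force: [1.0, -3.7, -3.9]
width: 0.0089
```

Run:
```python
from h import *
st()
```

```text
14.0833 [ 0.4936 -0.0098  0.0341] w 0.008938854176633683 F [ 1.  -3.7 -3.9]
[[0.999, -0.026, 0.029], [-0.026, -1.0, -0.007], [0.029, 0.006, -1.0]] [-0.159  0.343  1.979 -0.003  0.791 -0.131]
```

Emit:
carry_out(series=[[[-1,4,0],0.5],[[0,1,1],0],[[0,0,1],0]])

```text
clock: 14.33
position: [0.4907, -0.0145, 0.0312]
ee_rot: [0.003, 1.0, -0.017, 0.013]
contact_force: [0.5, -0.4, -2.2]
width: 0.0084
```

Emit:
carry_out(series=[[[0,0,1],0],[[0,0,1],0]])

```text
clock: 14.5
position: [0.49, -0.0144, 0.0285]
ee_rot: [0.003, 1.0, -0.018, 0.012]
contact_force: [0.3, 0.2, -3.2]
width: 0.0086
```

Emit:
carry_out(series=[[[7,0,0],0],[[7,0,0],0],[[5,0,0],0]])

```text
clock: 14.75
position: [0.5086, -0.0147, 0.0282]
ee_rot: [0.002, 1.0, -0.018, 0.011]
contact_force: [0.9, 0.2, -2.4]
width: 0.0087
```

Emit:
carry_out(series=[[[6,0,0],0],[[6,0,0],0],[[6,0,0],0]])

```text
clock: 15.0
position: [0.5274, -0.0161, 0.0281]
ee_rot: [0.003, 1.0, -0.018, 0.009]
contact_force: [-1.3, -1.2, -1.2]
width: 0.0088
```

Emit:
carry_out(series=[[[7,0,0],0],[[7,0,0],0],[[7,0,0],0]])

```text
clock: 15.25
position: [0.5505, -0.0171, 0.0286]
ee_rot: [0.003, 1.0, -0.018, 0.009]
contact_force: [-1.2, -1.4, -2.2]
width: 0.0086
```

Emit:
carry_out(series=[[[7,0,-0.5],0],[[7,0,0],0],[[7,0,0],0]])

```text
clock: 15.5
position: [0.5741, -0.0181, 0.0292]
ee_rot: [0.003, 1.0, -0.018, 0.009]
contact_force: [-1.5, -1.0, -2.5]
width: 0.0088
```

Emit:
carry_out(series=[[[4,0,0],0],[[3,0,0],0]])

```text
clock: 15.67
position: [0.583, -0.0184, 0.0291]
ee_rot: [0.003, 1.0, -0.018, 0.009]
contact_force: [-4.5, -1.1, 2.0]
width: 0.0089
```

Emit:
carry_out(series=[[[2,0,0],0],[[2,0,0],0]])

```text
clock: 15.83
position: [0.5829, -0.0183, 0.0292]
ee_rot: [0.003, 1.0, -0.017, 0.004]
contact_force: [-6.9, -1.1, 3.1]
width: 0.0088
```

Emit:
carry_out(series=[[[3,0,0],0],[[3,0,0],0]])

```text
clock: 16.0
position: [0.5831, -0.0182, 0.0294]
ee_rot: [0.003, 1.0, -0.018, -0.002]
contact_force: [-7.8, -2.1, 4.7]
width: 0.0087
```

Emit:
carry_out(series=[[[0,0,0],0],[[0,0,0],0],[[0,0,0],0],[[0,0,0],0],[[0,0,-10],0],[[0,0,-25],0],[[0,0,-25],0],[[-20,0,-20],0],[[-30,0,-20],0],[[-20,0,-10],0]], fingers=36)

```text
clock: 16.83
position: [0.5209, -0.0146, 0.1465]
ee_rot: [0.002, 1.0, -0.017, 0.006]
contact_force: [0.4, 0.3, 0.9]
width: 0.0359
```

Run:
```python
from h import *
st()
pp=[.684,-.0206,-.0366]; f="pics/scene6.png"
i=shot("scene",f)["frame"]; o=(260,170); k=5
a=cv2.resize(i[170:290,260:420],None,fx=k,fy=k,interpolation=cv2.INTER_CUBIC)
for L,c in(([[-100,-15,63],[-100,15,63]],(0,0,255)),([[-115,30,18],[-115,-30,18]],(255,0,0)),([[-91,-109,255],[-91,-175,255]],(0,255,255))):
    q=(proj(f,pose(pp,np.array(L)/1000))-o+.5)*k-.5; cv2.polylines(a,[q.astype(np.int32)],False,c,1)
print(pose(pp,[[-.091,-.142,.255],[-.123,-.142,.168],[-.120,-.142,.140]]))
cv2.imwrite("pics/c6.png",a)
```

```text
16.8333 [ 0.5209 -0.0146  0.1465] w 0.03594100455485339 F [0.4 0.3 0.9]
[[0.999, -0.034, 0.012], [-0.034, -0.999, -0.004], [0.012, 0.004, -1.0]] [-0.16   0.253  1.762 -0.003  1.114 -0.124]
[[ 0.5878649  -0.15917505  0.255     ]
 [ 0.55588633 -0.15800411  0.168     ]
 [ 0.55888432 -0.15811388  0.14      ]]
```

View pics/c6.png

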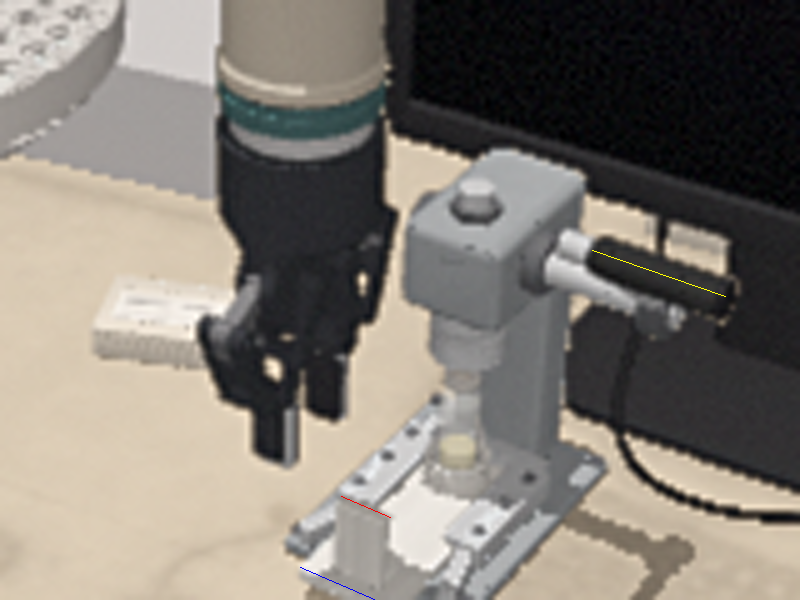

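The docked carrier matches the predicted tab position (365,505). The vial stands under the cup (460,430), and the lever grip is at (660,270). Now the lever.

Emit:
carry_out(series=[[[0,0,-15],0],[[0,0,-30],0],[[0,0,-35],0],[[0,0,-35],0],[[0,0,-30],0],[[0,15,-12],0],[[0,30,0],0],[[0,35,0],0],[[0,30,0],0],[[0,25,0],0]], fingers=0)

```text
clock: 17.72
position: [0.513, -0.1466, 0.3254]
ee_rot: [0.002, 1.0, -0.011, 0.017]
contact_force: [0.1, 0.3, -1.0]
width: 0.0003
```

Emit:
carry_out(series=[[[0,10,0],0],[[15,0,0],0],[[20,0,0],0],[[15,0,0],0],[[5,0,0],0],[[0,0,0],0]])

```text
clock: 18.22
position: [0.57, -0.1639, 0.3307]
ee_rot: [0.004, 1.0, -0.015, 0.02]
contact_force: [-0.3, -0.3, 0.7]
width: -0.0001
```

Emit:
carry_out(series=[[[10,0,15],0],[[4,0,20],0],[[0,0,12],0],[[0,0,0],0]])

```text
clock: 18.55
position: [0.5853, -0.1625, 0.2849]
ee_rot: [0.004, 1.0, -0.014, 0.02]
contact_force: [-0.1, 0.0, -0.1]
width: 0.0002
```

Emit:
carry_out(series=[[[0,0,5],0],[[0,0,4],0]])

```text
clock: 18.72
position: [0.5849, -0.1618, 0.2766]
ee_rot: [0.004, 1.0, -0.014, 0.021]
contact_force: [-0.7, -0.4, -0.8]
width: -0.0001
```

Emit:
carry_out(series=[[[0,0,6],0],[[0,0,5],0],[[-2,0,4],0]])

```text
clock: 18.97
position: [0.5835, -0.1617, 0.2629]
ee_rot: [0.004, 1.0, -0.013, 0.022]
contact_force: [-3.0, 0.8, 6.7]
width: 0.0002
```

Emit:
carry_out(series=[[[-4,0,6],0],[[-4,0,6],0],[[-3,0,6],0]])

```text
clock: 19.22
position: [0.5717, -0.1612, 0.2478]
ee_rot: [0.005, 1.0, -0.013, 0.023]
contact_force: [-2.6, 0.6, 5.7]
width: 0.0001
```

Emit:
carry_out(series=[[[-2,0,7],0],[[-2,0,7],0],[[-2,0,7],0],[[-2,0,7],0],[[-1,0,7],0]])

```text
clock: 19.63
position: [0.5561, -0.1606, 0.2183]
ee_rot: [0.006, 1.0, -0.013, 0.02]
contact_force: [-5.6, 0.5, 6.6]
width: 0.0002
```

Emit:
carry_out(series=[[[-1,0,7],0],[[-1,0,7],0],[[-1,0,7],0],[[0,0,7],0],[[0,0,6],0]])

```text
clock: 20.05
position: [0.548, -0.1602, 0.1888]
ee_rot: [0.006, 1.0, -0.013, 0.018]
contact_force: [-3.7, 0.9, 7.3]
width: -0.0003
```

Emit:
carry_out(series=[[[4,0,5],0],[[4,0,6],0],[[3,0,6],0],[[2,0,6],0]])

```text
clock: 20.38
position: [0.554, -0.1608, 0.1691]
ee_rot: [0.007, 1.0, -0.013, 0.012]
contact_force: [-4.0, 0.4, 6.1]
width: 0.0002
```

Emit:
carry_out(series=[[[1,0,6],0],[[1,0,6],0],[[0,0,5],0]])

```text
clock: 20.63
position: [0.5546, -0.1608, 0.1548]
ee_rot: [0.007, 1.0, -0.013, 0.012]
contact_force: [-0.6, 0.8, 6.5]
width: 0.0
```

Emit:
carry_out(series=[[[0,0,4],0],[[0,0,4],0]])

```text
clock: 20.8
position: [0.5553, -0.1609, 0.1493]
ee_rot: [0.008, 1.0, -0.013, 0.014]
contact_force: [-2.1, 0.7, 10.7]
width: 0.0004
```

Emit:
carry_out(series=[[[0,0,4],0],[[0,0,4],0]])

```text
clock: 20.97
position: [0.5556, -0.1609, 0.1485]
ee_rot: [0.008, 1.0, -0.013, 0.016]
contact_force: [-8.8, 3.2, 25.8]
width: 0.0001
```

The lever is on its stop: force jumped to 26 N at z 0.1485. I let it return slowly along the arc.

Emit:
carry_out(series=[[[0,0,-6],0],[[0,0,-10],0],[[0,0,-12],0],[[0,0,-12],0],[[2,0,-12],0],[[2,0,-12],0],[[4,0,-12],0],[[5,0,-12],0],[[5,0,-10],0],[[6,0,-10],0]])

```text
clock: 21.8
position: [0.5819, -0.1618, 0.2756]
ee_rot: [0.013, 0.999, -0.014, 0.032]
contact_force: [0.1, -0.9, 0.2]
width: 0.0
```

Emit:
carry_out(series=[[[5,0,-10],0],[[3,0,-10],0],[[0,0,-15],0],[[0,0,-25],0],[[-15,0,-20],0],[[-25,0,0],0],[[-20,0,0],0],[[0,0,0],0]])

```text
clock: 22.47
position: [0.5256, -0.159, 0.3586]
ee_rot: [0.015, 0.999, -0.014, 0.037]
contact_force: [0.4, 0.9, 0.3]
width: -0.0001
```

Run:
```python
from h import *
st()
f="pics/scene7.png"; i=shot("scene",f)["frame"].astype(int); j=cv2.imread("pics/scene6.png").astype(int)
print(np.abs(i-j).max(2)[208:245,376:410].mean(), np.abs(i-j).max(2)[240:290,325:380].mean())
```

```text
22.4667 [ 0.5256 -0.159   0.3586] w -0.00010807481440616135 F [0.4 0.9 0.3]
[[0.997, -0.029, 0.073], [-0.026, -0.999, -0.031], [0.074, 0.029, -0.997]] [-4.210e-01  1.470e-01  1.370e+00  1.000e-03  1.545e+00 -3.940e-01]
4.51033386327504 10.304363636363636
```

Emit:
carry_out(series=[[[0,-15,10],0.3],[[0,-30,20],0],[[0,-35,25],0],[[0,-30,25],0],[[0,-20,25],0],[[0,-10,25],0],[[0,0,25],0],[[0,0,25],0],[[0,0,15],0],[[0,0,0],0]], fingers=40)

```text
clock: 23.35
position: [0.5593, -0.0208, 0.1515]
ee_rot: [0.016, 0.999, -0.018, 0.045]
contact_force: [-0.9, 0.1, -0.2]
width: 0.0398
```

Run:
```python
from h import *
st()
```

```text
23.35 [ 0.5593 -0.0208  0.1515] w 0.039843133618713736 F [-0.9  0.1 -0.2]
[[0.995, -0.037, 0.09], [-0.034, -0.999, -0.034], [0.091, 0.031, -0.995]] [-0.148  0.264  1.736 -0.024  1.047 -0.101]
```

Emit:
carry_out(series=[[[-40,0,0],0],[[-40,0,0],0],[[-40,0,0],0],[[0,0,0],0]])

```text
clock: 23.68
position: [0.4395, -0.016, 0.1368]
ee_rot: [0.015, 0.999, -0.018, 0.043]
contact_force: [-2.2, -0.3, -1.9]
width: 0.0402
```

Emit:
carry_out(series=[[[40,0,0],0],[[40,0,0],0],[[30,0,0],0],[[0,0,0],0]])

```text
clock: 24.02
position: [0.5494, -0.0193, 0.1488]
ee_rot: [0.015, 0.999, -0.019, 0.044]
contact_force: [0.8, -0.2, 0.4]
width: 0.0399
```

Emit:
carry_out(series=[[[12,-3,15],0],[[12,-2,25],0],[[0,0,15],0],[[0,0,0],0]])

```text
clock: 24.35
position: [0.5882, -0.0176, 0.0994]
ee_rot: [0.016, 0.998, -0.019, 0.051]
contact_force: [-1.4, 0.2, 0.7]
width: 0.0403
```

Emit:
carry_out(series=[[[-12,0,0],0],[[0,0,15],0],[[0,0,10],0],[[0,0,0],0]])

```text
clock: 24.68
position: [0.5818, -0.0183, 0.0759]
ee_rot: [0.016, 0.998, -0.019, 0.053]
contact_force: [0.2, 0.2, -0.1]
width: 0.04
```

Emit:
carry_out(series=[[[-2,0,14],0],[[0,0,15],0],[[0,0,10],0],[[-1,0,5],0],[[0,0,0],0]])

```text
clock: 25.1
position: [0.5873, -0.0203, 0.0352]
ee_rot: [0.016, 0.998, -0.02, 0.057]
contact_force: [-0.1, 0.1, -0.1]
width: 0.0397
```

Run:
```python
from h import *
st()
```

```text
25.1 [ 0.5873 -0.0203  0.0352] w 0.03972457244868637 F [-0.1  0.1 -0.1]
[[0.993, -0.041, 0.113], [-0.037, -0.999, -0.035], [0.115, 0.03, -0.993]] [-0.141  0.418  1.844 -0.027  0.762 -0.084]
```

Emit:
carry_out(series=[[[-3,0,4],0],[[0,0,3],0],[[0,0,0],0],[[0,0,0],0],[[0,0,0],0]], fingers=3, squeeze=60)

```text
clock: 25.52
position: [0.5845, -0.0205, 0.0285]
ee_rot: [0.016, 0.998, -0.019, 0.056]
contact_force: [3.6, -0.8, -1.4]
width: 0.0108
```

Emit:
carry_out(series=[[[2,0,0],0],[[2,0,0],0]])

```text
clock: 25.68
position: [0.5844, -0.0205, 0.0285]
ee_rot: [0.016, 0.998, -0.019, 0.052]
contact_force: [-2.7, -0.3, 4.6]
width: 0.0109
```

Emit:
carry_out(series=[[[3,0,0],0],[[3,0,0],0],[[3,0,0],0],[[4,0,0],0],[[4,0,0],0]])

```text
clock: 26.1
position: [0.5839, -0.0204, 0.0284]
ee_rot: [0.016, 0.999, -0.018, 0.033]
contact_force: [-8.5, -1.6, 7.2]
width: 0.0095
```

Emit:
carry_out(series=[[[5,0,0],0],[[5,0,0],0],[[5,0,0],0],[[5,0,0],0]])

```text
clock: 26.43
position: [0.583, -0.0204, 0.0279]
ee_rot: [0.016, 1.0, -0.018, 0.012]
contact_force: [-11.7, -1.6, 8.5]
width: 0.0094
```

Emit:
carry_out(series=[[[5,0,0],0],[[4,0,0],0],[[3,0,0],0]], squeeze=90)

```text
clock: 26.68
position: [0.5832, -0.0203, 0.0283]
ee_rot: [0.016, 1.0, -0.018, 0.001]
contact_force: [-9.1, -0.6, 4.6]
width: 0.0087
```

Emit:
carry_out(series=[[[0,0,0],0],[[-3,0,0],0],[[-5,0,0],0]])

```text
clock: 26.93
position: [0.5783, -0.0202, 0.0289]
ee_rot: [0.016, 1.0, -0.018, 0.004]
contact_force: [0.4, -0.6, -2.9]
width: 0.0088
```

Run:
```python
from h import *
st()
```

```text
26.9333 [ 0.5783 -0.0202  0.0289] w 0.008778267377452027 F [ 0.4 -0.6 -2.9]
[[0.999, -0.037, 0.008], [-0.036, -0.999, -0.032], [0.01, 0.031, -0.999]] [-0.136  0.458  1.782 -0.039  0.89  -0.075]
```

Emit:
carry_out(series=[[[-7,0,0],0],[[-8,0,0],0],[[-8,0,0],0],[[-8,0,0],0],[[-8,0,0],0]])

```text
clock: 27.35
position: [0.5377, -0.0185, 0.028]
ee_rot: [0.016, 1.0, -0.018, 0.007]
contact_force: [0.1, -0.1, -2.6]
width: 0.0091
```

Emit:
carry_out(series=[[[-8,0,0],0],[[-8,0,0],0],[[-8,0,0],0],[[-8,0,0],0]])

```text
clock: 27.68
position: [0.5016, -0.0171, 0.0277]
ee_rot: [0.016, 1.0, -0.018, 0.007]
contact_force: [-0.8, 0.2, -2.4]
width: 0.0091
```

Run:
```python
from h import *
st()
```

```text
27.6833 [ 0.5016 -0.0171  0.0277] w 0.009073601434229509 F [-0.8  0.2 -2.4]
[[0.999, -0.037, 0.013], [-0.036, -0.999, -0.032], [0.014, 0.031, -0.999]] [-0.151  0.368  1.957 -0.041  0.799 -0.086]
```

Emit:
carry_out(series=[[[-8,0,0],0],[[-10,0,-3],0],[[-12,0,-4],0],[[-12,0,-3],0],[[-10,0,0],0],[[-6,0,0],0],[[0,0,0],0]])

```text
clock: 28.27
position: [0.4332, -0.0138, 0.0379]
ee_rot: [0.016, 1.0, -0.018, 0.005]
contact_force: [-0.1, 0.1, -2.1]
width: 0.0087
```

Emit:
carry_out(series=[[[0,-8,0],0],[[0,-16,0],0],[[0,-22,0],0],[[0,-25,0],0],[[0,-25,0],0],[[0,-25,0],0],[[0,-22,0],0],[[0,-16,0],0],[[0,-8,0],0],[[0,0,0],0]])

```text
clock: 29.1
position: [0.4478, 0.1651, 0.0332]
ee_rot: [0.014, 1.0, -0.021, 0.011]
contact_force: [0.4, 0.1, -2.6]
width: 0.0093
```

Run:
```python
from h import *
st()
```

```text
29.1 [0.4478 0.1651 0.0332] w 0.009339773849841018 F [ 0.4  0.1 -2.6]
[[0.999, -0.042, 0.022], [-0.042, -0.999, -0.028], [0.023, 0.027, -0.999]] [ 0.232  0.332  2.001 -0.045  0.794  0.306]
```

Emit:
carry_out(series=[[[0,0,4],0],[[0,0,4],0],[[0,0,3],0]])

```text
clock: 29.35
position: [0.449, 0.1645, 0.0217]
ee_rot: [0.014, 1.0, -0.021, 0.012]
contact_force: [0.5, -0.1, -2.1]
width: 0.0087
```

Emit:
carry_out(series=[[[0,0,1.5],0],[[0,0,1.5],0],[[0,0,1],0]])

```text
clock: 29.6
position: [0.4487, 0.1629, 0.0183]
ee_rot: [0.013, 1.0, -0.023, 0.011]
contact_force: [-4.5, 4.2, 17.7]
width: 0.0092
```

Touching the bench. I release, open wide and retreat straight up.

Emit:
carry_out(series=[[[0,0,0],0],[[0,0,0],0]], squeeze=20)

```text
clock: 29.77
position: [0.449, 0.162, 0.019]
ee_rot: [0.013, 1.0, -0.024, 0.012]
contact_force: [0.2, 0.5, -2.2]
width: 0.0087
```

Emit:
carry_out(series=[[[0,0,0],0],[[0,0,0],0],[[0,0,0],0],[[0,0,0],0],[[0,0,-10],0],[[0,0,-25],0],[[0,0,-30],0],[[-10,0,-30],0],[[-20,0,-30],0],[[-20,0,-20],0]], fingers=36)

```text
clock: 30.6
position: [0.3975, 0.1665, 0.1641]
ee_rot: [0.015, 1.0, -0.026, 0.009]
contact_force: [0.3, 0.9, -0.0]
width: 0.0364
```

Run:
```python
from h import *
st()
i=shot("scene","pics/scene8.png")["frame"]
cv2.imwrite("pics/c8.png",cv2.resize(i[190:400,185:455],None,fx=2.9,fy=2.8,interpolation=cv2.INTER_CUBIC))
```

```text
30.6 [0.3975 0.1665 0.1641] w 0.03641561560362517 F [ 0.3  0.9 -0. ]
[[0.998, -0.053, 0.017], [-0.052, -0.998, -0.03], [0.019, 0.029, -0.999]] [ 0.263  0.109  1.902 -0.037  1.121  0.332]
```

View pics/c8.png

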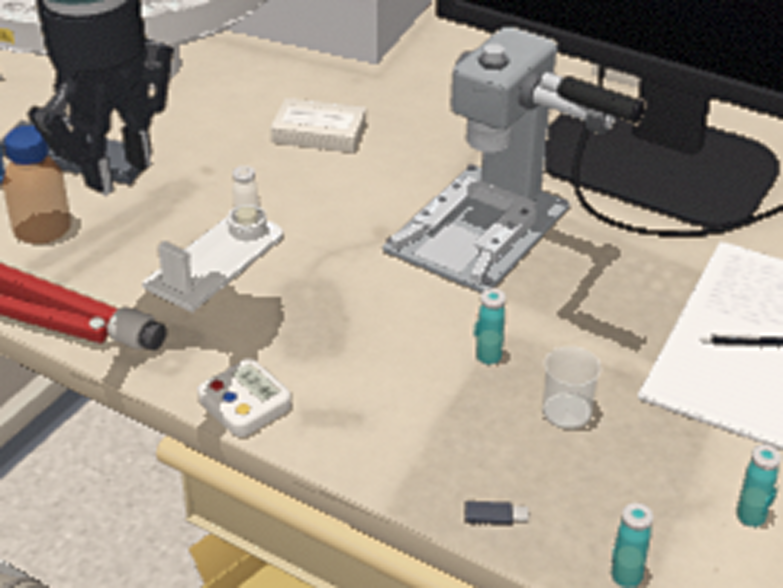

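The carrier lies flat at (215,260) with the vial upright at (245,200), and the lever is raised at (600,100). Beaker (570,385) and bottle (38,185) are in place. Handing in.

```bash
python3 -c "
from rig import manip
print(manip.sign_off())"
```

```text
the job is handed in; nothing more can be done
None
```

The vial is crimped and the job is handed in at about 31 s on the robot clock. The carrier lies flat on the bench left of the press, with the vial standing in it.

**Press stroke**
- **Docking:** the carrier stopped with its tab 1 mm from the predicted docked position. A picture showed the vial under the cup.
- **Lever down:** the lever reached its stop at a tip height of 148.5 mm, where I expected about 150 mm. The force there rose to 26 N.
- **Lever return:** I let it rise slowly along its arc.

**Last checks**
- **Final picture:** the lever is raised, the vial is upright in the nest and the carrier is clear of the press. The beaker and bottle look unmoved. I judged those two by eye and did not measure them.
- **Forces:** the highest force reported was about 32 N, when the vial's foot met the nest floor. Forces are only reported at the end of each move, so brief peaks in between were not seen.

**What disagreed**
- **Tool tilt:** the tool drifted up to 6.5° from vertical over the run, and the moves have no tilt correction. At worst the gripper was empty. I levelled it by pushing gently against the docked carrier, at most about 15 N, before drawing it out. While it held the vial or the carrier in the air, it tilted about 2° at most.
- **Carrier nudge:** closing on the tab at the first grasp may have nudged the carrier up to about 5 mm along the bench.
- **Press yaw:** my estimates ranged from 0 to -2.7°, and I used about -2°. The carrier slid in with only a few newtons of resistance.

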